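Open the fittings carousel at the hanging ring

TASK

Turn the clear cover of the round fittings carousel by its bar knob until the opening in the cover lies over the compartment that holds the flat brass ring, so that the ring can be picked out, and let go of the knob. Leave the old painted panel lying beside it where it is.

Things in the scene. Friction and masses are not known exactly. Their poses are not given: they have to be found in the camera images.
- knob (a point): Centre of the black bar knob on the cover's vertical turning axis, 64 mm above the table. Bar 60 long, 16 wide, 28 mm high (50 to 78 mm above the table) on a thin post; cover top below it at 36 to 38 mm. x runs along the bar and points to the opening, z up. It turns the cover either way past 150 degrees from its start, light even friction (0.06 N m), no spring or detents; stays where left.
- opening (a point): Middle of the opening in the round clear cover, 62 mm from the axis at knob, 36 mm above the table; x points outwards. The opening is a sector 54 degrees wide (about 58 mm here) edged in dark metal, open to the rim. The cover tops a wooden drum, 196 mm across, fixed to the table, with six equal compartments; the opening starts over or near the empty one.
- ring_mid (a point): Centre of the flat brass ring, 36 mm outer, 24 mm inner diameter, 7 mm high, 10 mm above the table, in the middle of its compartment 62 mm from the axis, seen through the cover; 40 to 80 degrees from the opening at the start, on either side. Other compartments hold a square plate, a round stud, a bar and a T-shaped bracket, all brass.
- panel: Old painted wooden panel lying flat and loose on the table to the left (+y) of the carousel, 220 x 170 x 24 mm, origin at the centre of its underside, x along the 220 mm side. Not to be disturbed.
Things that resemble listed ones, but are neither listed nor needed, are in the scene too. Of the things that look like the part that bears knob, the larger one is meant.

How it is judged:
By the outcome, as a careful person would: the job done as asked, in the order asked, and still so for the second after the job is handed in, with the robot touching nothing.
It also fails if it takes over 32 s, if anything falls off the work surface, if the arm or the gripper's body presses on something with over 40 N, if the wrist force passes 120 N, or if a joint passes its speed limit or range.

ROBOT

A 6-joint arm with a two-finger parallel gripper is mounted at the origin on the work surface. World frame = base frame: x ahead of the robot, y to its left, z up, the work surface at z = 0. Lengths are in m, angles in degrees, forces in N, time in s.
With the tool pointing down it reaches from about 0.375 to 0.9 m from the base axis. Payload 3.1 kg.
Tool frame: the origin (TCP) lies on the centre line of the jaws, within the pads' length; the fingertips stand 25 mm ahead of it and the grasp point (between the pads) lies 6 mm ahead of it; y points along the fingers, x is the direction in which the jaws open and shut, and the axes are right-handed (so a half turn about y gives the same grasp; the last joint's range is limited). The gripper opens to 87 mm and grips with 3 to 60 N. Pads are 19 mm wide; open, the fingers measure 117 mm over their backs; the gripper's body (75 mm by 190 mm) begins 51 mm behind the grasp point.
Start: joints at [54.803, 30.224, 82.088, -0, 67.689, -10.227], TCP at [0.264, 0.567, 0.216] pointing down, gripper open.
Joint ranges: [-176.69, 176.69], [-43.24, 126.21], [12.49, 139.97], [-82, 262], [0, 151.66], [-163.58, 163.58]. Speed limits (degrees/s): [159.86, 159.86, 180, 180, 180, 180].

INTERFACE

Orientations are given as a 3x3 rotation matrix whose columns are the frame's x, y, z axes.
In Python, from rig import * gives the robot as it stands.
- The arm moves only by the tool play_rows, never from a script. Its argument "commands" is a list of rows, each a list of 2 entries, a list of its own where there are three numbers: the shift along the world's x, y, z in m, then the turn, a rotation vector about the world's x, y, z in rad. A call has 1 to 10 rows; each row is the pose to reach, as a shift and turn from the pose commanded when the call began; what a row does not reach only later rows make up. A row lasts 1/8 s, in which the tool goes at most 62.5 mm and 10.7 degrees, less where a joint would pass 70% of its speed; a pose out of reach is approached as far as the arm can. A call with a gripper value outside its range is refused whole. "gripper" is the finger opening in m, from 0 to 0.087, set as the call begins (left out, the last holds). The fingers move at their own pace and stop on an object; the grip force is fixed at half the most. Time passes only in rows, so rows that repeat a pose let the fingers close. It gives the time, the measured TCP pose, the force and the opening at its end, in the units of the state.
- read_state(): the state, without advancing time (a new reading comes with each control period).
- capture(name): name is "side" or "top"; returns a dict with "frame" (420x560x3 uint8, red, green, blue), "depth" (420x560 float32, m along the optical axis (not along the pixel's ray), 0 where there is no reading), "mtx" (3x3 intrinsics, pixels), "cam_to_world" (4x4, takes a point from camera to world coordinates). Camera axes: x right, y down, z forward; pixel columns grow to the right and rows downward; lengths in m; the calibration is good to about 2 mm. A picture is of the moment at which its call begins.
- hand_in(): hands the job in, once; it reports no verdict.
The state is a dict: "time_s": time; "joint_positions": joint angles; "qvel": joint speeds; "tau": joint torques, N m; "position": TCP position; "tcp_rot": TCP orientation; "force": force on the tool from outside, world axes, zero at the start; "moment": the same for the moment, N m; "opening": opening from 0.0 (shut) to 1.0 (fully open).
Only numpy, scipy, OpenCV 4.12 (cv2) and the standard library are available. Lean on these libraries where they do the work, as an engineer would, in place of code of your own. Each camera call takes 0.05 s, during which the arm holds its last target. There are 200 camera calls.

## Working session

There is one attempt and no reset: what is moved stays moved. The work goes in short steps, Python scripts to look and compute and a tool call to move; the robot and the scene stay as the last step left them, time stands still between calls to the robot, and variables do not carry over. Pictures are saved under pics/ and viewed, about 8 in all and at most 12, crops included, and the job is handed in when it is done.

Besides the shell and the picture viewer there is one more tool, called after ">>>" as name([rows], argument=value, ...), one row to a line, values as JSON. play_rows: Moves the arm, as the interface text tells. Its arguments: {"type":"object","properties":{"commands":{"type":"array"},"gripper":{"type":"number"}},"required":["commands"]}

```bash
mkdir -p pics; ls
python3 - <<'E'
from rig import *
import cv2,numpy as np
for n in("top","side"):
    c=capture(n); np.savez(f"{n}0.npz",**c); cv2.imwrite(f"pics/{n}0.png",c["frame"][:,:,::-1]); print(n,c["mtx"],c["cam_to_world"])
print(read_state())
E
```

```text
pics
top [[445.06689317   0.         277.45067143]
 [  0.         445.06689317 214.25413493]
 [  0.           0.           1.        ]] [[-3.44219705e-02 -9.79331289e-01  1.99312205e-01  4.54548621e-01]
 [-9.99407136e-01  3.35886804e-02 -7.56159049e-03  1.31810386e-01]
 [ 7.10668206e-04 -1.99454325e-01 -9.79906867e-01  7.63720266e-01]
 [ 0.00000000e+00  0.00000000e+00  0.00000000e+00  1.00000000e+00]]
side [[454.97453391   0.         279.56100384]
 [  0.         454.97453391 202.06996172]
 [  0.           0.           1.        ]] [[ 0.9926052  -0.07480929  0.09559548  0.49211187]
 [-0.12136566 -0.62655649  0.7698684  -0.41992278]
 [ 0.00230265 -0.77577738 -0.6310025   0.54287929]
 [ 0.          0.          0.          1.        ]]
{'time_s': 0.1, 'joint_positions': array([ 5.48033125e+01,  3.02730540e+01,  8.21490019e+01, -7.43110048e-04,
        6.76910738e+01, -1.02279009e+01]), 'qvel': array([-0.09830485, -0.03960597, -0.13927574, -0.04141608,  0.05449453,
       -0.04748899]), 'tau': array([-5.62568239e-04, -4.40989280e+01, -1.77148694e+01,  6.34425762e-02,
        5.34704479e-02, -4.16638568e-05]), 'position': array([0.26341214, 0.56602943, 0.21507604]), 'tcp_rot': array([[ 4.22118892e-01, -1.12825761e-03, -9.06539777e-01],
       [ 9.06538392e-01, -1.62042102e-03,  4.22120264e-01],
       [-1.94523651e-03, -9.99998051e-01,  3.38798512e-04]]), 'force': array([-0.76032016, -0.25960643,  0.71202563]), 'moment': array([ 0.00864465, -0.01887749, -0.03196372]), 'opening': 0.9989349817879459}
```

View pics/top0.png

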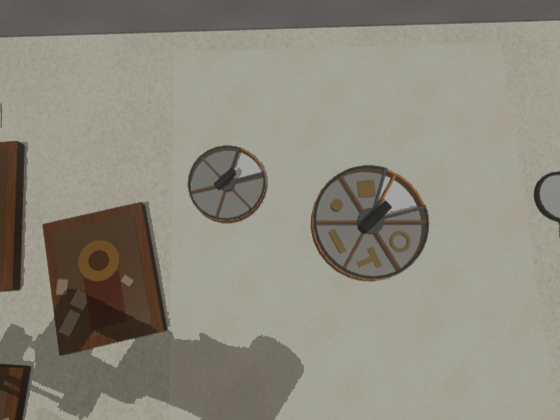

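View pics/side0.png

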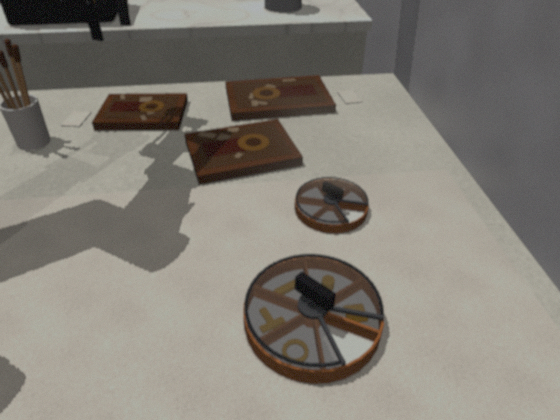

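The top view shows the larger carousel at (371,222), its bar knob at (375,217), the opening towards (400,195) and the ring at (399,241). In the side view the knob is at (315,291) and the ring at (295,349). The smaller carousel is a decoy.

```bash
cat > h.py <<'E'
import cv2,numpy as np
def ray(c,p):
    T=c["cam_to_world"]; d=T[:3,:3]@np.linalg.solve(c["mtx"],[p[0],p[1],1.]); return T[:3,3],d
def plane(c,p,z):
    o,d=ray(c,p); return o+d*(z-o[2])/d[2]
def tri(c1,p1,c2,p2):
    o1,d1=ray(c1,p1);o2,d2=ray(c2,p2)
    s=np.linalg.lstsq(np.c_[d1,-d2],o2-o1,rcond=None)[0]; a=o1+s[0]*d1;b=o2+s[1]*d2
    return (a+b)/2,np.linalg.norm(a-b)
def blob(mask,box,near):
    m=np.zeros_like(mask); x0,y0,x1,y1=box; m[y0:y1,x0:x1]=mask[y0:y1,x0:x1]
    n,l,s,ce=cv2.connectedComponentsWithStats(m)
    i=min([i for i in range(1,n) if s[i,4]>25],key=lambda i:np.hypot(*(ce[i]-near))); return (l==i).astype(np.uint8)
def rect(m): 
    c=max(cv2.findContours(m,0,2)[0],key=cv2.contourArea); return cv2.minAreaRect(c)
E
python3 - <<'E'
from h import *
C={n:dict(np.load(n+"0.npz")) for n in("top","side")}
bx={"top":(310,160,435,285),"side":(240,250,390,380)}
kn={"top":(375,217),"side":(315,291)}; rg={"top":(399,241),"side":(295,349)}
K={};R={}
for n,c in C.items():
    f=c["frame"]; hsv=cv2.cvtColor(f,cv2.COLOR_RGB2HSV)
    dark=(f.max(2)<48).astype(np.uint8)
    m=blob(dark,bx[n],kn[n]); r=rect(m); K[n]=r[0]; d=c["depth"]
    ys,xs=np.nonzero(m); o=[ray(c,p) for p in zip(xs,ys)]
    P=np.array([a+b*d[y,x] for (a,b),x,y in zip(o,xs,ys) if d[y,x]>0])
    print(n,"knob",r,m.sum(),"depth z pct",np.percentile(P[:,2],[5,50,95]))
    T=P[P[:,2]>.070]
    if len(T)>20:
        xy=T[:,:2].astype(np.float32); print(" top face",cv2.minAreaRect(xy),xy.mean(0),len(T))
    br=((hsv[...,0]>17)&(hsv[...,0]<30)&(hsv[...,1]>75)).astype(np.uint8)
    q=blob(br,(rg[n][0]-16,rg[n][1]-16,rg[n][0]+17,rg[n][1]+17),rg[n]); rr=rect(q); R[n]=rr[0]
    print(" ring",rr,q.sum(),plane(c,rr[0],.0135), "gold depth z", plane(c,rr[0],.0135))
    v=np.hstack([cv2.resize(a[bx[n][1]:bx[n][3],bx[n][0]:bx[n][2]],None,fx=3,fy=3,interpolation=0) for a in(f[:,:,::-1],cv2.merge([m*255,q*255,br*255]))])
    v=cv2.resize(v,(800,int(v.shape[0]*800/v.shape[1]))); cv2.imwrite(f"pics/m_{n}.png",v)
a,b=[cv2.imread(f"pics/m_{n}.png") for n in C]
v=np.vstack([a,b]); s=min(1,600/v.shape[0]); cv2.imwrite("pics/m.png",cv2.resize(v,None,fx=s*.999,fy=s*.999))
print("knob tri",tri(C["top"],K["top"],C["side"],K["side"]),"ring tri",tri(C["top"],R["top"],C["side"],R["side"]))
E
```

```text
top knob ((373.5000305175781, 216.50003051757812), (11.31370735168457, 38.18376159667969), 45.0) 389 depth z pct [0.05325233 0.0782937  0.08023269]
 top face ((0.5859414339065552, -0.026561956852674484), (0.015444193035364151, 0.05795975774526596), 42.456790924072266) [ 0.58433634 -0.02518484] 352
 ring ((399.7500305175781, 241.25), (19.798988342285156, 19.091880798339844), 45.0) 165 [ 0.55322407 -0.08009947  0.0135    ] gold depth z [ 0.55322407 -0.08009947  0.0135    ]
side knob ((333.9054260253906, 306.7174377441406), (95.44184875488281, 28.042770385742188), 30.30268096923828) 1052 depth z pct [0.03562599 0.06824056 0.07766589]
 top face ((0.5883813500404358, -0.030601313337683678), (0.01679842732846737, 0.05735468491911888), 41.63310241699219) [ 0.5877615  -0.03331085] 486
 ring ((295.41094970703125, 349.40411376953125), (25.16384506225586, 20.5992431640625), 20.556047439575195) 183 [ 0.55569283 -0.08221693  0.0135    ] gold depth z [ 0.55569283 -0.08221693  0.0135    ]
knob tri (array([ 0.60504426, -0.03554444,  0.03264033]), np.float64(0.021927976798143886)) ring tri (array([ 0.55476033, -0.08080378,  0.01110759]), np.float64(0.002422523414013159))
```

View pics/m.png

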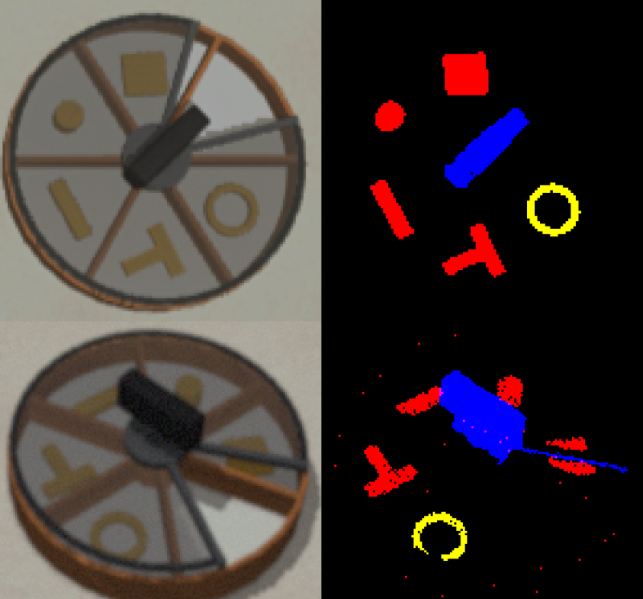

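Both masks are good. The knob axis is at about (0.587, -0.0285) with the bar top at about 0.078. The opening points to -48° and the ring lies at -122° and 62 mm, so the cover must turn about -74°. I'll go above the knob with the jaws at 42° and look again.

>>> play_rows([
  [[0.02,-0.037,0],[0,0,-0.03]],
  [[0.05,-0.092,0],[0,0,-0.08]],
  [[0.08,-0.147,0],[0,0,-0.13]],
  [[0.11,-0.202,0],[0,0,-0.18]],
  [[0.14,-0.258,0],[0,0,-0.22]],
  [[0.17,-0.313,0],[0,0,-0.26]],
  [[0.2,-0.368,0],[0,0,-0.3]],
  [[0.23,-0.423,0],[0,0,-0.34]],
  [[0.26,-0.478,0],[0,0,-0.38]],
  [[0.285,-0.525,0],[0,0,-0.4]],
])

```text
time_s: 1.35
position: [0.5495, 0.0394, 0.2157]
tcp_rot: [[0.743, -0.0, -0.669], [0.669, 0.0, 0.743], [-0.0, -1.0, 0.0]]
force: [0.6, 1.4, -0.7]
opening: 0.996
```

>>> play_rows([
  [[0.025,-0.045,-0.01],[0,0,0]],
  [[0.038,-0.07,-0.04],[0,0,0]],
  [[0.038,-0.07,-0.066],[0,0,0]],
  [[0.038,-0.07,-0.066],[0,0,0]],
  [[0.038,-0.07,-0.066],[0,0,0]],
])

```text
time_s: 1.98
position: [0.587, -0.0282, 0.1505]
tcp_rot: [[0.741, 0.001, -0.671], [0.671, -0.0, 0.741], [0.0, -1.0, -0.0]]
force: [-0.1, 0.9, 0.5]
opening: 1.002
```

Run:
```python
from rig import *
from h import *
s=read_state(); print(s["time_s"],s["position"],s["tcp_rot"].round(3),s["force"])
v=[]
for n in("top","side"):
    c=capture(n); np.savez(f"{n}1.npz",**c); v.append(c["frame"][:,:,::-1])
v=[v[0][100:340,200:480],v[1][130:400,180:460]]
v=[cv2.resize(x,(400,400)) for x in v]; cv2.imwrite("pics/p1.png",np.hstack(v))
```

```text
1.975 [ 0.58704043 -0.02816871  0.15050079] [[ 0.741  0.001 -0.671]
 [ 0.671 -0.     0.741]
 [ 0.    -1.    -0.   ]] [-0.06781402  0.93806262  0.54042414]
```

View pics/p1.png

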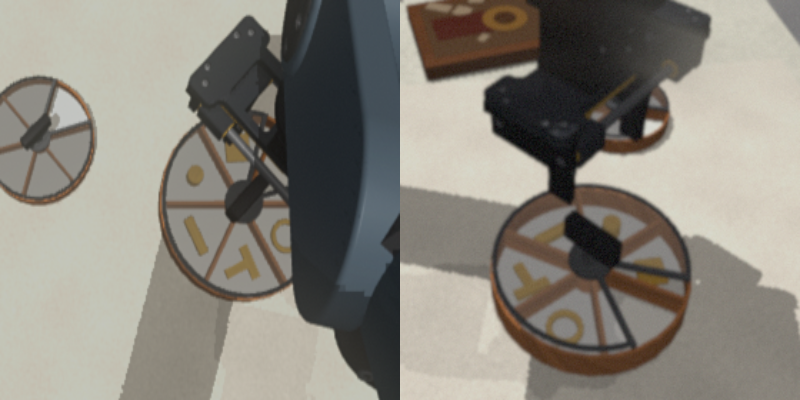

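The view shows the open jaws above the bar (side view about (590,240)), squarely across it, with both fingers clear of it. I'll descend to TCP z of about 0.074 and close.

>>> play_rows([
  [[0,0,-0.025],[0,0,0]],
  [[0,0,-0.05],[0,0,0]],
  [[0,0,-0.068],[0,0,0]],
  [[0,0,-0.076],[0,0,0]],
  [[0,0,-0.076],[0,0,0]],
])

```text
time_s: 2.7
position: [0.5868, -0.0283, 0.0739]
tcp_rot: [[0.742, -0.0, -0.671], [0.671, 0.0, 0.742], [-0.0, -1.0, 0.0]]
force: [-1.0, -0.3, 0.1]
opening: 1.003
```

>>> play_rows([
  [[0,0,0],[0,0,0]],
  [[0,0,0],[0,0,0]],
  [[0,0,0],[0,0,0]],
  [[0,0,0],[0,0,0]],
  [[0,0,0],[0,0,0]],
  [[0,0,0],[0,0,0]],
  [[0,0,0],[0,0,0]],
], gripper=0.01)

```text
time_s: 3.58
position: [0.5868, -0.0284, 0.0739]
tcp_rot: [[0.742, -0.0, -0.671], [0.671, -0.0, 0.742], [-0.0, -1.0, 0.0]]
force: [-0.5, -0.9, -0.0]
opening: 0.289
```

>>> play_rows([
  [[0,0,0],[0,0,0]],
  [[0,0,0],[0,0,0]],
  [[0,0,0],[0,0,0]],
  [[0,0,0],[0,0,0]],
  [[0,0,0],[0,0,0]],
])

```text
time_s: 4.2
position: [0.5868, -0.0284, 0.0739]
tcp_rot: [[0.742, 0.0, -0.671], [0.671, -0.0, 0.742], [-0.0, -1.0, -0.0]]
force: [0.9, 0.1, -0.8]
opening: 0.116
```

The opening equals the commanded 10 mm, less than the 16 mm bar, so I'll look.

Run:
```python
from rig import *
from h import *
s=read_state(); print(s["time_s"],s["position"],s["opening"],s["force"],s["moment"],s["joint_positions"])
v=[]
for n in("top","side"):
    c=capture(n); np.savez(f"{n}2.npz",**c); v.append(c["frame"][:,:,::-1])
v=[v[0][140:300,290:450],v[1][220:380,230:390]]
v=[cv2.resize(x,(400,400)) for x in v]; cv2.imwrite("pics/p2.png",np.hstack(v))
```

```text
4.2 [ 0.58681877 -0.02841729  0.07394736] 0.11637827299660405 [ 0.91676759  0.09620451 -0.79522981] [-0.01495249  0.00965065  0.01190028] [-1.36623313e+01  3.84210463e+01  9.41104079e+01 -1.74212520e-03
  4.74672034e+01 -5.57773963e+01]
```

View pics/p2.png

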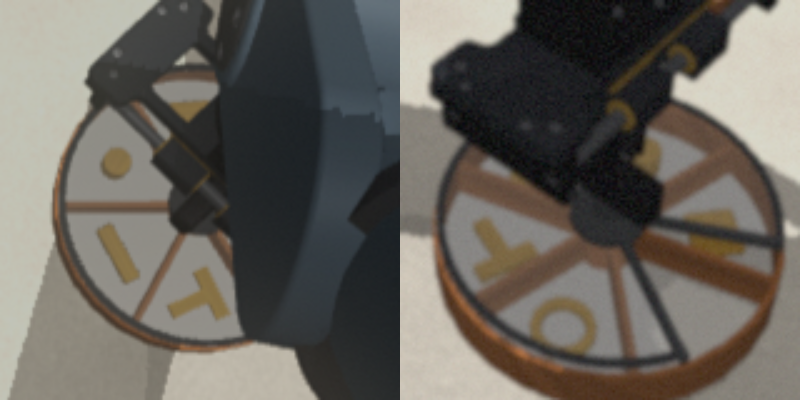

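The fingers seem to straddle the bar (side view about (610,190)). Commanding fully shut will show whether they stop on it.

>>> play_rows([
  [[0,0,0],[0,0,0]],
  [[0,0,0],[0,0,0]],
  [[0,0,0],[0,0,0]],
  [[0,0,0],[0,0,0]],
], gripper=0)

```text
time_s: 4.8
position: [0.5868, -0.0284, 0.074]
tcp_rot: [[0.742, 0.0, -0.671], [0.671, 0.0, 0.742], [0.0, -1.0, -0.0]]
force: [-0.6, 0.3, -0.6]
opening: 0.003
```

The jaws shut fully, so the bar is not between the pads. I'll compare the seen finger and bar positions using depth.

Run:
```python
from rig import *
from h import *
v=[]
for n in("top","side"):
    c=capture(n); np.savez(f"{n}3.npz",**c); f=c["frame"]
    for p in ([.5868,-.0284,.078],[.5868,-.0284,.049],[.6069,-.0507,.078],[.5667,-.0061,.078]):
        T=np.linalg.inv(c["cam_to_world"]); q=c["mtx"]@(T[:3,:3]@p+T[:3,3]); q=q[:2]/q[2]; f[tuple(q[::-1].round().astype(int))]=[255,0,0]
    v.append(f[:,:,::-1])
v=[v[0][170:270,320:420],v[1][240:340,270:370]]
v=[cv2.resize(x,(400,400),interpolation=0) for x in v]; cv2.imwrite("pics/p3.png",np.hstack(v))
```

```text
(no output)
```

View pics/p3.png

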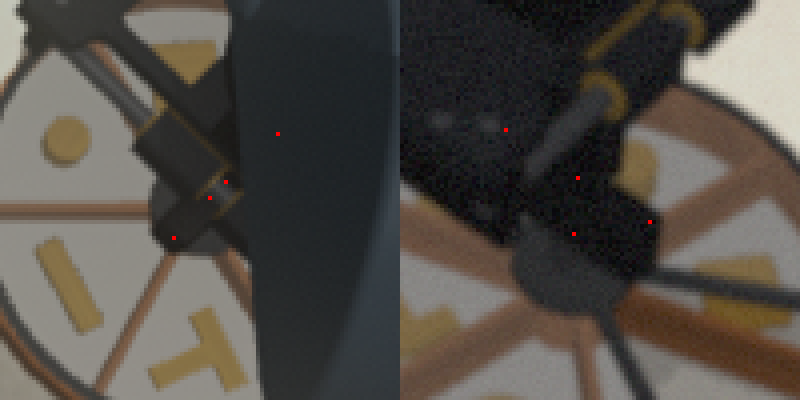

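Run:
```python
from h import *
v=[]
for i in "13":
    c=dict(np.load(f"side{i}.npz")); f=c["frame"]
    y0,x0=(180,270) if i=="1" else (240,270)
    g=cv2.GaussianBlur(f,(3,3),0)[y0:y0+100,x0:x0+100,::-1].astype(float)
    v.append(cv2.resize((np.clip(g/70,0,1)**.6*255).astype(np.uint8),(400,400)))
    d=c["depth"]; ys,xs=np.mgrid[0:420,0:560]; 
    ray_=np.linalg.inv(c["mtx"])@np.stack([xs.ravel(),ys.ravel(),np.ones(xs.size)])
    P=(c["cam_to_world"][:3,:3]@(ray_*d.ravel())).T+c["cam_to_world"][:3,3]
    q=P-[.5868,-.0284,0]; a=q[:,0]*.742+q[:,1]*.671; b=q[:,0]*.671-q[:,1]*.742
    m=(d.ravel()>0)&(abs(b)<40e-3)&(abs(a)<.07)&(P[:,2]>.045)&(P[:,2]<.14)
    print(i,"cols: a jaw(mm) -70..70 step10; row z; entry: max b (towards opening)")
    for z in range(130,44,-6):
        print(z,[int(1000*b[k].max()) if (k:=m&(abs(P[:,2]*1000-z)<3)&(abs(a*1000-t)<5)).any() else '.' for t in range(-65,70,10)])
cv2.imwrite("pics/p4.png",np.hstack(v))
```

```text
1 cols: a jaw(mm) -70..70 step10; row z; entry: max b (towards opening)
130 ['.', '.', '.', '.', '.', '.', '.', '.', '.', '.', '.', '.', '.', '.']
124 ['.', '.', '.', '.', '.', '.', '.', '.', '.', '.', '.', '.', '.', '.']
118 ['.', '.', '.', '.', '.', '.', '.', '.', '.', '.', '.', '.', '.', '.']
112 ['.', '.', '.', '.', '.', '.', '.', '.', '.', '.', '.', '.', '.', '.']
106 ['.', '.', '.', '.', '.', '.', '.', '.', '.', '.', '.', '.', '.', '.']
100 ['.', '.', '.', '.', '.', '.', '.', '.', '.', '.', '.', '.', '.', '.']
94 ['.', '.', '.', '.', '.', '.', '.', '.', '.', '.', '.', '.', '.', '.']
88 ['.', '.', '.', '.', '.', '.', '.', '.', '.', '.', '.', '.', '.', '.']
82 ['.', '.', '.', '.', '.', '.', -24, -12, '.', '.', '.', '.', '.', '.']
76 ['.', '.', '.', '.', '.', '.', 31, 31, '.', '.', '.', '.', '.', '.']
70 ['.', '.', '.', '.', '.', '.', 31, 31, '.', '.', '.', '.', '.', '.']
64 ['.', '.', '.', '.', '.', '.', 31, 31, '.', '.', '.', '.', '.', '.']
58 ['.', '.', '.', '.', '.', '.', 31, 31, '.', '.', '.', '.', '.', '.']
52 ['.', '.', '.', '.', '.', '.', 31, 31, '.', '.', '.', '.', '.', '
[... 526 characters left out ...]
 '.', '.', '.', '.', 12, 12, '.', '.', '.', '.', '.', '.']
94 ['.', '.', '.', '.', '.', 0, 12, 11, '.', '.', '.', '.', '.', '.']
88 ['.', '.', '.', '.', '.', 2, 12, 12, '.', '.', '.', '.', '.', '.']
82 ['.', '.', '.', '.', '.', 4, 25, 11, '.', '.', '.', '.', '.', '.']
76 ['.', '.', '.', '.', '.', '.', 31, 31, '.', '.', '.', '.', '.', '.']
70 ['.', '.', '.', '.', '.', '.', 31, 31, '.', '.', '.', '.', '.', '.']
64 ['.', '.', '.', '.', '.', '.', 31, 32, '.', '.', '.', '.', '.', '.']
58 ['.', '.', '.', '.', '.', '.', 31, 31, '.', '.', '.', '.', '.', '.']
52 ['.', '.', '.', '.', '.', '.', 31, 31, '.', '.', '.', '.', '.', '.']
46 ['.', '.', '.', '.', '.', '.', 8, '.', '.', '.', '.', '.', '.', '.']
```

View pics/p4.png

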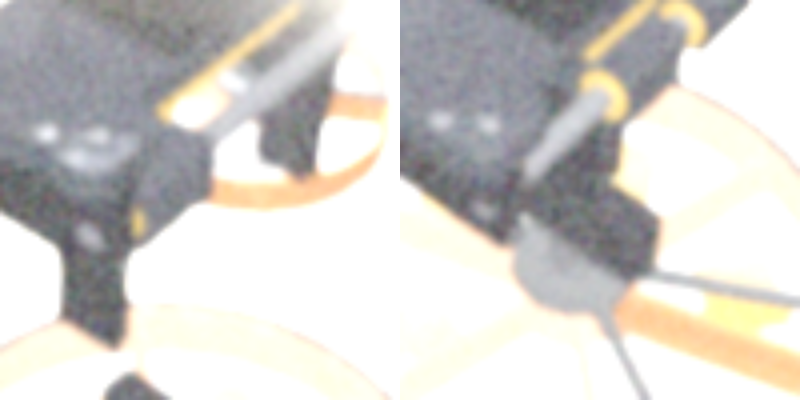

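The finger tips appear to end above the bar (nothing beside it at z 50–78 mm), although the reported TCP says otherwise. I'll measure the tip height at both poses.

Run:
```python
from h import *
for n in("side1","side3","side2","top1"):
    c=dict(np.load(f"{n}.npz")); 
    d=c["depth"]; ys,xs=np.mgrid[0:420,0:560]; 
    ray_=np.linalg.inv(c["mtx"])@np.stack([xs.ravel(),ys.ravel(),np.ones(xs.size)])
    P=(c["cam_to_world"][:3,:3]@(ray_*d.ravel())).T+c["cam_to_world"][:3,3]
    q=P-[.5868,-.0284,0]; a=q[:,0]*.742+q[:,1]*.671; b=q[:,0]*.671-q[:,1]*.742
    m=(d.ravel()>0)&(abs(b)<30e-3)&(abs(a)<.075)&(P[:,2]>.081)&(P[:,2]<.3)
    print(n,"lowest:")
    for t in range(-70,71,10):
        k=m&(abs(a*1000-t)<5)
        if k.sum()>3: print(t,k.sum(),"zmin %.3f"%np.percentile(P[k,2],2),"b",(1000*np.percentile(b[k&(P[:,2]<P[k,2].min()+.03)],[3,97])).round())
```

```text
side1 lowest:
-70 397 zmin 0.268 b [-28.  28.]
-60 348 zmin 0.262 b [-23.  26.]
-50 1547 zmin 0.161 b [-9. 12.]
-40 277 zmin 0.167 b [10. 11.]
-30 195 zmin 0.244 b [24. 29.]
-20 234 zmin 0.244 b [24. 29.]
-10 271 zmin 0.244 b [24. 30.]
0 209 zmin 0.244 b [24. 29.]
10 200 zmin 0.244 b [25. 30.]
20 100 zmin 0.244 b [23. 29.]
30 79 zmin 0.243 b [20. 29.]
40 275 zmin 0.158 b [-7. 10.]
50 633 zmin 0.159 b [-8. 12.]
60 150 zmin 0.202 b [11. 12.]
70 345 zmin 0.250 b [-5. 29.]
side3 lowest:
-70 364 zmin 0.191 b [-27.  29.]
-60 335 zmin 0.183 b [-22.  27.]
-50 1876 zmin 0.190 b [-22.  28.]
-40 692 zmin 0.168 b [25. 30.]
-30 1763 zmin 0.160 b [10. 30.]
-20 660 zmin 0.173 b [6. 6.]
-10 424 zmin 0.083 b [-4. 12.]
0 221 zmin 0.084 b [ 9. 12.]
10 227 zmin 0.086 b [10. 12.]
20 122 zmin 0.172 b [23. 29.]
30 97 zmin 0.173 b [20. 29.]
40 73 zmin 0.166 b [20. 28.]
50 76 zmin 0.166 b [20. 29.]
60 95 zmin 0.167 b [ 8. 29.]
70 143 zmin 0.167 b [ 5. 29.]
side2 lowest:
-70 368 zmin 0.191 b [-28.  29.]
-60 335 zmin 0.179 b [-23.  26.]
-50 1889 zmin 0.187 b [-22.  29.]
-40 777 zmin 0.157 b [13. 30.]
-30 1686 zmin 0.174 b [12. 30.]
-20 672 zmin 0.114 b [ 0. 12.]
-10 383 zmin 0.082 b [-4. 12.]
0 174 zmin 0.088 b [ 5. 10.]
10 306 zmin 0.082 b [ 3. 12.]
20 116 zmin 0.172 b [12. 12.]
30 108 zmin 0.172 b [20. 29.]
40 80 zmin 0.171 b [20. 28.]
50 69 zmin 0.166 b [20. 30.]
60 82 zmin 0.166 b [ 8. 29.]
70 160 zmin 0.166 b [ 6. 30.]
top1 lowest:
-20 5 zmin 0.245 b [-30. -28.]
-10 22 zmin 0.243 b [-30. -26.]
0 92 zmin 0.081 b [-13.   9.]
10 95 zmin 0.244 b [-30. -25.]
20 145 zmin 0.244 b [-29. -11.]
30 97 zmin 0.244 b [-29. -21.]
40 139 zmin 0.164 b [-9.  7.]
50 426 zmin 0.164 b [-13. -10.]
60 419 zmin 0.250 b [-28.  22.]
70 467 zmin 0.251 b [-29.  28.]
```

The fingertips really stand at about 0.158 when the TCP reads 0.1505, so they are about 33 mm higher than the text implies. The jaws therefore closed just above the bar (tip at about 0.081). Laterally they are centred. I'll reopen, go down 33 mm and check the depth before gripping.

>>> play_rows([
  [[0,0,0.005],[0,0,0]],
  [[0,0,0.01],[0,0,0]],
  [[0,0,0.01],[0,0,0]],
  [[0,0,0.01],[0,0,0]],
  [[0,0,0.01],[0,0,0]],
  [[0,0,0.01],[0,0,0]],
  [[0,0,0.01],[0,0,0]],
], gripper=0.05)

```text
time_s: 5.78
position: [0.5867, -0.0284, 0.0838]
tcp_rot: [[0.742, -0.0, -0.671], [0.671, 0.0, 0.742], [-0.0, -1.0, 0.0]]
force: [0.3, -0.3, -0.7]
opening: 0.565
```

>>> play_rows([
  [[0,0,-0.01],[0,0,0]],
  [[0,0,-0.02],[0,0,0]],
  [[0,0,-0.03],[0,0,0]],
  [[0,0,-0.03],[0,0,0]],
])

```text
time_s: 6.28
position: [0.5858, -0.0282, 0.0526]
tcp_rot: [[0.742, -0.003, -0.671], [0.671, 0.001, 0.742], [-0.002, -1.0, 0.002]]
force: [-0.0, -0.4, 0.7]
opening: 0.571
```

```bash
cat > tip.py <<'E'
from rig import *
from h import *
s=read_state(); print(s["time_s"],s["position"],s["opening"],s["force"])
c=capture("side"); np.savez("side4.npz",**c)
d=c["depth"]; ys,xs=np.mgrid[0:420,0:560]
P=(c["cam_to_world"][:3,:3]@(np.linalg.inv(c["mtx"])@np.stack([xs.ravel(),ys.ravel(),np.ones(xs.size)])*d.ravel())).T+c["cam_to_world"][:3,3]
x=s["tcp_rot"][:2,0]; q=P[:,:2]-[.5868,-.0284]; a=q@x; b=q@[x[1],-x[0]]
m=(d.ravel()>0)&(b<14e-3)&(b>-15e-3)&(P[:,2]>.041)&(P[:,2]<.3)
for t in range(-60,61,6):
    k=m&(abs(a*1000-t)<3)
    if k.sum()>3: print(t,k.sum(),"zmin %.3f"%np.percentile(P[k,2],3))
E
python3 tip.py
```

```text
6.275 [ 0.58583185 -0.02823334  0.05256323] 0.5710735998171866 [-0.04414415 -0.39713416  0.67846282]
-60 97 zmin 0.170
-54 116 zmin 0.170
-48 869 zmin 0.172
-42 90 zmin 0.228
-36 708 zmin 0.068
-30 714 zmin 0.085
-24 62 zmin 0.063
-12 8 zmin 0.043
-6 108 zmin 0.041
0 6 zmin 0.047
6 5 zmin 0.075
24 128 zmin 0.060
30 126 zmin 0.060
36 17 zmin 0.075
48 12 zmin 0.151
54 16 zmin 0.151
60 5 zmin 0.151
```

The tips are at 0.060 and clear on both sides of the bar. I'll go down another 12 mm to about 0.048 and close.

>>> play_rows([
  [[0,0,-0.006],[0,0,0]],
  [[0,0,-0.011],[0,0,0]],
  [[0,0,-0.011],[0,0,0]],
])

```text
time_s: 6.7
position: [0.5865, -0.0284, 0.0425]
tcp_rot: [[0.742, -0.001, -0.671], [0.671, 0.0, 0.742], [-0.0, -1.0, 0.001]]
force: [-0.6, 0.1, -0.5]
opening: 0.576
```

>>> play_rows([
  [[0,0,0],[0,0,0]],
  [[0,0,0],[0,0,0]],
  [[0,0,0],[0,0,0]],
  [[0,0,0],[0,0,0]],
  [[0,0,0],[0,0,0]],
  [[0,0,0],[0,0,0]],
  [[0,0,0],[0,0,0]],
  [[0,0,0],[0,0,0]],
], gripper=0.005)

```text
time_s: 7.7
position: [0.5868, -0.0285, 0.043]
tcp_rot: [[0.742, 0.0, -0.671], [0.671, -0.0, 0.742], [0.0, -1.0, -0.0]]
force: [-0.1, -0.2, 1.9]
opening: 0.183
```

It stopped at 16 mm, so the bar is held with low force. Now turn -74° (-1.29 rad).

>>> play_rows([
  [[0,0,0],[0,0,-0.08]],
  [[0,0,0],[0,0,-0.2]],
  [[0,0,0],[0,0,-0.34]],
  [[0,0,0],[0,0,-0.48]],
  [[0,0,0],[0,0,-0.62]],
  [[0,0,0],[0,0,-0.76]],
  [[0,0,0],[0,0,-0.9]],
  [[0,0,0],[0,0,-1.04]],
  [[0,0,0],[0,0,-1.17]],
  [[0,0,0],[0,0,-1.26]],
])

```text
time_s: 8.95
position: [0.5877, -0.0284, 0.043]
tcp_rot: [[0.864, 0.002, 0.504], [-0.504, -0.0, 0.864], [0.002, -1.0, 0.001]]
force: [1.8, 0.7, 0.5]
opening: 0.185
```

>>> play_rows([
  [[0,0,0],[0,0,-0.03]],
  [[0,0,0],[0,0,-0.03]],
  [[0,0,0],[0,0,-0.03]],
])

```text
time_s: 9.32
position: [0.5877, -0.0284, 0.0431]
tcp_rot: [[0.85, 0.002, 0.527], [-0.527, -0.0, 0.85], [0.002, -1.0, 0.001]]
force: [2.8, 0.8, -0.9]
opening: 0.186
```

Run:
```python
from rig import *
from h import *
s=read_state(); print(s["time_s"],s["position"],s["opening"],s["force"],s["tcp_rot"][:2,0])
v=[]
for n in("top","side"):
    c=capture(n); np.savez(f"{n}5.npz",**c); v.append(c["frame"][:,:,::-1])
v=[v[0][140:300,290:450],v[1][220:380,230:390]]
cv2.imwrite("pics/p5.png",np.hstack([cv2.resize(x,(400,400)) for x in v]))
```

```text
9.325 [ 0.58767814 -0.02843086  0.04307019] 0.18568460996752695 [ 2.84135318  0.75659693 -0.88339838] [ 0.85007159 -0.5266646 ]
```

View pics/p5.png

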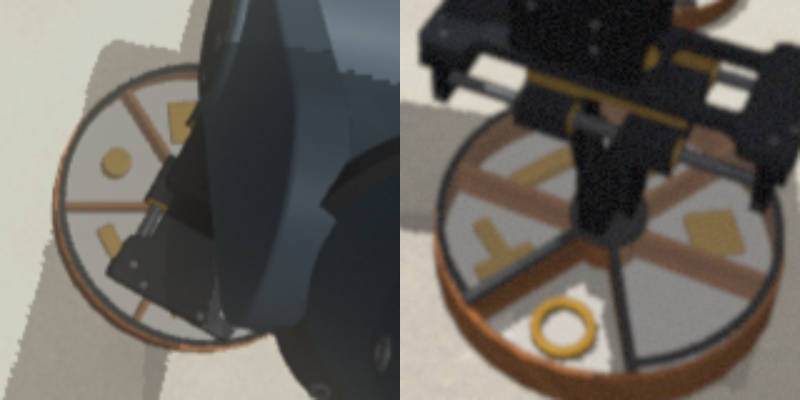

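The opening's dark edges (side view, about (470,300) to (630,365)) now enclose the ring at (562,328). I'll release and rise.

>>> play_rows([
  [[0,0,0],[0,0,0]],
  [[0,0,0],[0,0,0]],
  [[0,0,0],[0,0,0]],
  [[0,0,0],[0,0,0]],
  [[0,0,0],[0,0,0]],
  [[0,0,0],[0,0,0]],
], gripper=0.05)

```text
time_s: 10.18
position: [0.5867, -0.0284, 0.043]
tcp_rot: [[0.85, -0.0, 0.527], [-0.527, 0.0, 0.85], [-0.0, -1.0, -0.0]]
force: [0.3, 0.2, 0.7]
opening: 0.572
```

>>> play_rows([
  [[0,0,0.02],[0,0,0]],
  [[0,0,0.05],[0,0,0]],
  [[0,0,0.1],[0,0,0]],
  [[0,0,0.15],[0,0,0]],
  [[0,0.05,0.18],[0,0,0]],
  [[0,0.1,0.18],[0,0,0]],
  [[0,0.16,0.18],[0,0,0]],
  [[0,0.2,0.18],[0,0,0]],
  [[0,0.2,0.18],[0,0,0]],
  [[0,0.2,0.18],[0,0,0]],
])

```text
time_s: 11.42
position: [0.5866, 0.1711, 0.2228]
tcp_rot: [[0.85, -0.0, 0.527], [-0.527, -0.001, 0.85], [-0.0, -1.0, -0.001]]
force: [-0.3, 0.3, 0.4]
opening: 0.576
```

Run:
```python
from rig import *
from h import *
s=read_state(); print(s["time_s"],s["position"],s["opening"],s["force"])
v=[]
for n in("top","side"):
    c=capture(n); np.savez(f"{n}6.npz",**c); v.append(c["frame"][:,:,::-1])
cv2.imwrite("pics/p6.png",np.hstack([cv2.resize(x,(400,300)) for x in v]))
c0=dict(np.load("side0.npz"))["frame"].astype(int); d=abs(c0-c["frame"])[120:185,185:305]; print("panel diff",d.mean())
```

```text
11.425 [0.58656835 0.17112945 0.22277805] 0.5760151537643087 [-0.25633166  0.2533983   0.43387921]
panel diff 10.820897435897436
```

View pics/p6.png

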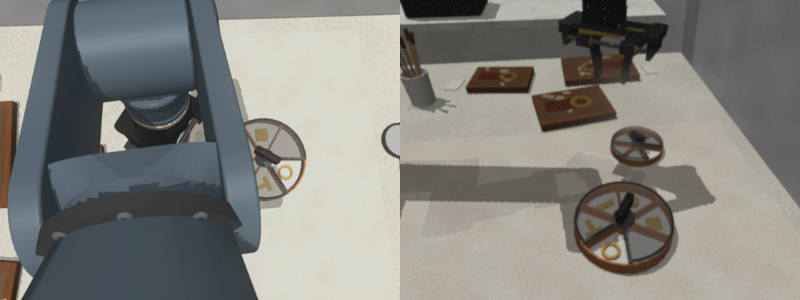

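The arm is clear. The ring at (611,252) sits centred in the opening, and the panel at (574,107) is where it was; its pixel difference matches the arm's moved shadow. Handing in.

```bash
python3 -c "
from rig import *
print(hand_in())"
```

```text
the job is handed in; nothing more can be done
None
```

I turned the larger carousel's cover by about -74° with its bar knob, so the opening now lies over the flat brass ring. I then let go of the knob, moved the arm clear and handed the job in at about 11.5 s of the 32 s allowed.

**Last checks:** In the final side view the ring sits inside the opening, roughly central. I judged that by eye and did not re-measure the final cover angle. The jaws were at -31.8° when I let go, so the bar pointed at the measured ring direction of -121.8°. Reported forces stayed under about 3 N.

**Panel:** It looks to be where it was in the side view. The pixel comparison over it was not zero (mean 10.8); I put that down to the arm's shadow having moved, but did not check further.

**What failed or disagreed:** The first grasp closed on nothing. Camera depth showed the fingertips about 33 mm higher relative to the TCP than the text says, so the jaws had shut just above the bar. I reopened, went about 31 mm lower and gripped the bar at 16 mm opening, which matches its stated width.

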